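# Grade spring cassettes by feel and spring them into their bays

### The job

Sort the three look-alike blue spring cassettes by how stiff their springs are, which you can only feel by pressing the plunger against a steel stop plate of the grey rack: the soft one belongs in the green bay, the medium one in yellow, the stiff one in red. A cassette goes into its bay from above, plunger towards the stop plate: the plunger has to be pushed in against the plate until the tail clears the lip, and it ends up let go, standing upright on the bay's floor and held between lip and plate by its own spring; leave the tin and the beech stick where they are.

Things in the scene. Friction and masses are not known exactly. Their poses are not given: they have to be found in the camera images.
- cassette_a: blue flat spring cassette, one of three look-alikes, standing on its long edge; housing 70 mm long (x), 20 thick (y), 60 high. Origin: under the housing's centre, z up. A round steel plunger, 14 mm across, sticks 20 mm out of the +x end, its axis 20 mm above the underside, so its tip is at x = 55 mm. About 0.17 kg. Grip across the thickness, mid-length, not below 15 mm from the underside
- cassette_b: look-alike of cassette_a in size, shape and origin; only the spring differs. Every plunger can be pushed in 13 mm against its hidden spring. Push needed at the start, 6 mm in, 9 mm in: soft one 0.5, 2, 2.8 N; medium one 1.2, 4.8, 6.6 N; stiff one 2.8, 11, 15.5 N
- cassette_c: look-alike of cassette_a in size, shape and origin; only the spring differs. One of the three is soft, one medium, one stiff; neither looks nor the letters of the names tell which
- rack: fixed grey rack, base plate 112 x 210 mm (x, y) and 5 high, with three bays side by side along y, 70 mm apart: green at the +y end, yellow in the middle, red at the -y end (colours on lips and stop plates). Its x points from the lips to the stop plates. Origin: underside, below the yellow bay's point
- bay_green (a point): green bay: point on its floor under the centre of a seated cassette, axes as the cassette's. Lip at the tail: face at x = -35 mm, 7 thick, 30 high (over the floor). Stop plate: face at x = +49 mm. So a seated cassette's plunger is 6 mm in, and to pass the lip it must be more than that. Cheeks at both ends, 30 high, 22.6 mm apart, bevelled; open in the middle for fingers
- stop_green: upright steel stop plate of the green bay, fixed; 44 mm wide (y), 8 thick, 63 high over the bay floor. Origin: foot of its face, on the bay floor; the face looks to -x, to the plunger
- bay_yellow (a point): yellow bay: point on its floor under the centre of a seated cassette, axes as the cassette's. Lip at the tail: face at x = -35 mm, 7 thick, 30 high (over the floor). Stop plate: face at x = +49 mm. So a seated cassette's plunger is 6 mm in, and to pass the lip it must be more than that. Cheeks at both ends, 30 high, 22.6 mm apart, bevelled; open in the middle for fingers
- stop_yellow: upright steel stop plate of the yellow bay, fixed; 44 mm wide (y), 8 thick, 63 high over the bay floor. Origin: foot of its face, on the bay floor; the face looks to -x, to the plunger
- bay_red (a point): red bay: point on its floor under the centre of a seated cassette, axes as the cassette's. Lip at the tail: face at x = -35 mm, 7 thick, 30 high (over the floor). Stop plate: face at x = +49 mm. So a seated cassette's plunger is 6 mm in, and to pass the lip it must be more than that. Cheeks at both ends, 30 high, 22.6 mm apart, bevelled; open in the middle for fingers
- stop_red: upright steel stop plate of the red bay, fixed; 44 mm wide (y), 8 thick, 63 high over the bay floor. Origin: foot of its face, on the bay floor; the face looks to -x, to the plunger
- wax_tin: bystander: round ring-pull food tin, 87 mm across, 40 high; origin under its centre
- wood_offcut: bystander: beech stick lying down, 18 x 120 mm (x, y), 20 high; origin under its centre
There are look-alikes about, which are no part of the job. Leave any purple look-alike of the cassette_c alone.

How it is judged (in metres and radians):
At the end, for the whole second after the job is handed in: Every bay holds one cassette, released, at rest and upright on the bay's floor (within 6 mm of the bay's point, tilt under 0.07 rad), and its plunger presses on the stop plate with the right force: green 0.8 to 3.6 N (soft), yellow 3.8 to 8.4 N (medium), red 8.8 to 22 N (stiff) (((distance between cassette_a and bay_green below 0.006 m and angle between cassette_a's own z axis and vertical below 0.07 rad) or (distance between cassette_b and bay_green below 0.006 m and angle between cassette_b's own z axis and vertical below 0.07 rad) or (distance between cassette_c and bay_green below 0.006 m and angle between cassette_c's own z axis and vertical below 0.07 rad)) and contact force between stop_green and anything else between 0.8 and 3.6 N and ((distance between cassette_a and bay_yellow below 0.006 m and angle between cassette_a's own z axis and vertical below 0.07 rad) or (distance between cassette_b and bay_yellow below 0.006 m and angle between cassette_b's own z axis and vertical below 0.07 rad) or (distance between cassette_c and bay_yellow below 0.006 m and angle between cassette_c's own z axis and vertical below 0.07 rad)) and contact force between stop_yellow and anything else between 3.8 and 8.4 N and ((distance between cassette_a and bay_red below 0.006 m and angle between cassette_a's own z axis and vertical below 0.07 rad) or (distance between cassette_b and bay_red below 0.006 m and angle between cassette_b's own z axis and vertical below 0.07 rad) or (distance between cassette_c and bay_red below 0.006 m and angle between cassette_c's own z axis and vertical below 0.07 rad)) and contact force between stop_red and anything else between 8.8 and 22 N and linear speed of each of cassette_a, cassette_b, cassette_c below 0.02 m/s); the robot touches nothing.
It fails at once if a bystander (tin, beech stick) is moved by more than 30 mm (distance of any of wax_tin, wood_offcut from where it was at the start of the episode above 0.03 m).
It also fails if it takes over 72 s, if anything falls off the work surface, if the arm or the gripper's body presses on something with over 40 N, if the wrist force passes 120 N, or if a joint passes its speed limit or range.

### The arm

A 6-joint arm with a two-finger parallel gripper is mounted at the origin on a cart in front of the work surface, level with it; the furniture and walls round the work are solid. World frame = base frame: x ahead of the robot, y to its left, z up, the work surface at z = 0. Lengths are in mm, angles in rad, forces in N, time in s.
With the tool pointing down it reaches from about 350 to 975 mm from the base axis. Payload 7.1 kg.
Tool frame: the origin (TCP) lies between the finger pads; the fingertips stand 19 mm ahead of it and the grasp point (between the pads) is the TCP (ctrl.tcp_to_tips is the distance from the TCP to the fingertips, in mm); z points along the fingers, y is the line along which they close (so a half turn about z gives the same grasp; the last joint's range is limited). The gripper opens to 88 mm and grips with 3 to 60 N. Pads are 20 mm wide; open, the fingers measure 115 mm over their backs; the gripper's body (75 mm by 178 mm) begins 61 mm behind the grasp point.
Start: joints at [1.174, 0.423, 1.63, -0, 1.089, -0.019], TCP at [230.516, 580.919, 219.275] pointing down, gripper open.
Joint ranges: [-3, 3], [-0.9, 2.11], [0.09, 2.58], [-1.31, 4.45], [0.11, 2.69], [-2.54, 2.54]. Speed limits (rad/s): [2.39, 2.39, 3.01, 3.14, 3.14, 3.14].

### API

Orientations are given as a rotation vector (axis times angle).
In Python, from workcell import status, optics, ctrl gives the robot as it stands. The module is installed in compiled form; this text tells all that it offers.
- The arm moves only by the shell command python3 -m inch 'ROWS'. ROWS is JSON, a list that holds one entry, the list of rows, each a list of 7 numbers: the shift along the tool's x, y, z in mm, then the turn, a rotation vector about the tool's x, y, z in rad, then the opening in per cent of the stroke, from 0 (shut) to 100 (fully open). A call has 1 to 20 rows; each row is the pose to reach, as a shift and turn from the pose commanded when the call began, along the tool's axes at that moment; what a row does not reach only later rows make up. A row lasts 1/10 s, in which the tool goes at most 50 mm and 8.59 degrees, less where a joint would pass 70% of its speed; a pose out of reach is approached as far as the arm can. A call with a gripper value outside its range is refused whole. The fingers move at their own pace and stop on an object; the grip force is fixed at half the most. Time passes only in rows, so rows that repeat a pose let the fingers close. It gives the time, the measured TCP pose, the force, the opening and the grip force at its end, in the units of the state.
- status.get_obs(): the state, without advancing time (a new reading comes with each control period).
- optics.get_image(name): name is "scene" or "top" or "wrist"; returns a dict with "frame" (384x512x3 uint8, red, green, blue), "fx", "fy", "cx", "cy" (pixels), "rvec" (rotation vector, rad) and "tvec" (3), from world to camera coordinates, as OpenCV has them; the wrist camera has in their place "hand_eye" (4x4, takes a point from camera to tool coordinates, whose origin is the TCP and whose axes are the flange's). Camera axes: x right, y down, z forward; pixel columns grow to the right and rows downward; lengths in mm; the calibration is good to about 2 mm. A picture is of the moment at which its call begins: read the wrist's pose just before it. There is no depth.
- ctrl.close_job(): hands the job in; it is judged then, once.
The state is a dict: "t": time; "qpos": joint angles; "qvel": joint speeds; "joint_torque": joint torques, N m; "ee_pos": TCP position; "orientation": TCP orientation; "ft_force": force on the tool from outside, world axes, zero at the start; "moment": the same for the moment, N m; "width": finger opening in mm; "grasp_force": force on a finger pad.
Only numpy, scipy, OpenCV 4.12 (cv2) and the standard library are available. Lean on these libraries where they do the work, as an engineer would, in place of code of your own. Each camera call takes 0.05 s, during which the arm holds its last target. There are 200 camera calls.

## Working session

There is one attempt and no reset: what is moved stays moved. The work goes in short steps, Python scripts to look and compute and a shell command to move; the robot and the scene stay as the last step left them, time stands still between calls to the robot, and variables do not carry over. Pictures are saved under pics/ and viewed, at most 10 in all, crops included, and the job is handed in when it is done.

```bash
mkdir -p pics
python3 - <<'E'
from workcell import status, optics
import cv2, pickle
print(status.get_obs())
for n in ("scene","top"):
    d=optics.get_image(n); pickle.dump(d,open(n+"0.pkl","wb"))
    print(n,{k:v for k,v in d.items() if k!="frame"})
    cv2.imwrite(f"pics/{n}0.png",cv2.resize(d["frame"][...,::-1],(800,600),interpolation=cv2.INTER_CUBIC))
E
```

```text
{'t': 0.0, 'qpos': array([ 1.17401110e+00,  4.23827258e-01,  1.63072052e+00, -1.17219869e-05,
        1.08858792e+00, -1.90200452e-02]), 'qvel': array([-0.00047882,  0.00074529,  0.00010853, -0.00014125,  0.00210256,
        0.00034507]), 'joint_torque': array([ 1.45065192e-04, -5.44603801e+01, -2.73660725e+01,  6.42822054e-02,
        2.27578398e-02, -1.28432598e-04]), 'ee_pos': array([230.29480322, 580.40217234, 218.49819188]), 'orientation': array([-5.89803620e-01, -3.08541621e+00,  2.37474388e-03]), 'ft_force': array([0.05849574, 0.10267646, 1.03687118]), 'moment': array([ 0.02382132,  0.0139186 , -0.02545838]), 'grasp_force': 0.0, 'width': 87.76000729794806}
scene {'fx': 430.4224316326717, 'fy': 430.4224316326717, 'cx': 255.23129664672112, 'cy': 183.24265926697115, 'rvec': array([ 1.99954298, -1.19869177,  0.55923697]), 'tvec': array([-437.71498535,  246.16561858,  923.71405855])}
top {'fx': 492.6349169766796, 'fy': 492.6349169766796, 'cx': 253.17356938954708, 'cy': 199.3307129100681, 'rvec': array([ 2.18935103, -2.02597783,  0.21259055]), 'tvec': array([-250.82604552,  497.48882608, 1293.2260703 ])}
```

View pics/scene0.png

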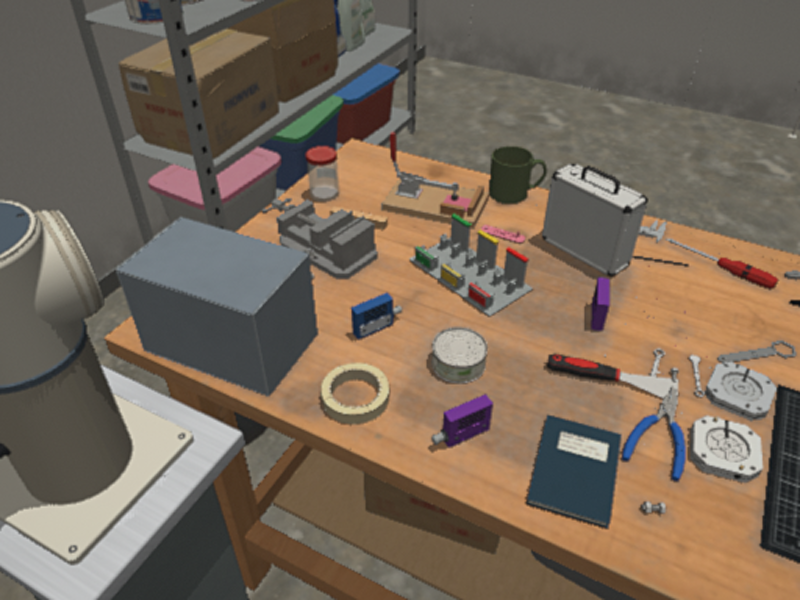

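View pics/top0.png

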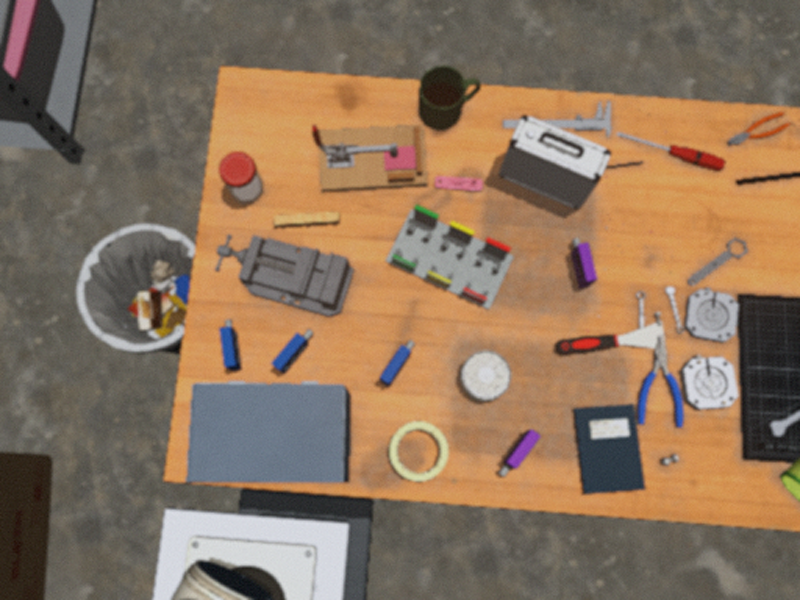

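Blue cassettes (top view, 800 px picture): (229,347), (291,352) and (396,364), each with its plunger pointing up (+x). The purple look-alikes at (584,264) and (520,452) are to be left alone. The rack is at (450,255), its lips near the robot and its stops far. The tin is at (485,376), and the beech stick is probably the (307,219) strip.

```bash
cat > h.py <<'E'
import numpy as np, cv2
from scipy.spatial.transform import Rotation as Ro
def cam(d, obs=None):
    if "hand_eye" in d:
        H=np.array(d["hand_eye"]); R=Ro.from_rotvec(obs["orientation"]).as_matrix()
        return R@H[:3,:3], R@H[:3,3]+obs["ee_pos"]      # camera->world
    R=cv2.Rodrigues(d["rvec"])[0]; return R.T, -R.T@d["tvec"]
def ray(d,uv,z,obs=None):
    R,C=cam(d,obs); uv=np.atleast_2d(uv).astype(float)
    v=np.c_[(uv[:,0]-d["cx"])/d["fx"],(uv[:,1]-d["cy"])/d["fy"],np.ones(len(uv))]@R.T
    return C+v*((z-C[2])/v[:,2])[:,None]
def proj(d,P,obs=None):
    R,C=cam(d,obs); p=(np.atleast_2d(P)-C)@R
    return np.c_[p[:,0]/p[:,2]*d["fx"]+d["cx"],p[:,1]/p[:,2]*d["fy"]+d["cy"]]
def blobs(f,lo,hi,amin=30):
    m=cv2.inRange(cv2.cvtColor(f,cv2.COLOR_RGB2HSV),lo,hi)
    n,l,s,c=cv2.connectedComponentsWithStats(m)
    return [(c[i],s[i],l==i) for i in range(1,n) if s[i,4]>=amin]
BLUE=((105,120,40),(122,255,255))
E
python3 - <<'E'
from h import *; import pickle
np.set_printoptions(precision=1,suppress=True)
for n in("top","scene"):
    d=pickle.load(open(n+"0.pkl","rb")); print(n,"cam",cam(d)[1])
    for name,lo,hi in (("blue",*BLUE),("green",(45,120,40),(75,255,255)),("yel",(22,150,80),(32,255,255)),("red",(0,170,80),(5,255,255)),("purple",(125,80,40),(145,255,255))):
        for c,s,m in blobs(d["frame"],lo,hi,12):
            print(name,c*1.5625,s[4],ray(d,c,60 if name in("blue","purple") else 30)[0], ray(d,c,68)[0])
d=pickle.load(open("top0.pkl","rb"))
px=np.array([[485,376],[307,219],[348,383],[190,482],[348,482],[170,480],[220,68],[243,262],[350,300],[450,255]])/1.5625
print(ray(d,px,40)); print("box top z=150",ray(d,px[2:5],150)); print(ray(d,px,0))
E
```

```text
top cam [ 239.  -231.  1368.3]
blue [181.8 285.9] 98 [530.3 164.6  60. ] [528.5 162.2  68. ]
blue [228.4 347.6] 182 [428.1  70.   60. ] [427.   68.2  68. ]
blue [288.3 351.8] 172 [428.9 -33.4  60. ] [427.7 -34.7  68. ]
blue [394.4 364.5] 161 [ 421.  -216.9   60. ] [ 419.9 -217.    68. ]
blue [643.8 396.2] 116 [ 399.7 -643.3   60. ] [ 398.7 -640.8   68. ]
blue [675.9 399.5] 127 [ 398.5 -697.8   60. ] [ 397.5 -695.    68. ]
green [426.1 211.5] 46 [ 710.4 -252.4   30. ] [ 697.  -251.8   68. ]
green [792.9 476.4] 16 [ 286.6 -907.3   30. ] [ 285.2 -888.1   68. ]
yel [461.4 227.5] 65 [ 685.  -318.6   30. ] [ 672.3 -316.1   68. ]
yel [177.1 301.7] 22 [507.5 178.1  30. ] [499.9 166.5  68. ]
yel [163.  326.3] 46 [461.4 196.9  30. ] [455.1 184.7  68. ]
red [697.6 157.3] 229 [ 854.9 -747.6   30. ] [ 837.5 -732.9   68. ]
red [237.  170.2] 238 [763.2 101.4  30. ] [748.3  92.   68. ]
red [497.  243.9] 55 [ 658.9 -384.7   30. ] [ 647.  -380.3   68. ]
red [132.6 309.3] 13 [487.8 255.   30. ] [480.7 241.2  68. ]
red [585.4 342.9] 110 [ 489.5 -549.    30. ] [ 482.4 -540.    68. ]
purple [585.7 261.8] 
[... 1367 characters left out ...]
0.  302.8] 279 [ 598.2 -546.9   60. ] [ 588.5 -548.    68. ]
purple [466.5 419.3] 608 [ 277.1 -452.    60. ] [ 270.9 -454.1   68. ]
[[ 416.  -374.7   40. ]
 [ 675.9  -38.4   40. ]
 [ 385.5 -139.1   40. ]
 [ 198.4  111.2   40. ]
 [ 219.  -154.1   40. ]
 [ 199.1  145.2   40. ]
 [ 960.7  155.5   40. ]
 [ 586.8   67.5   40. ]
 [ 532.3 -129.4   40. ]
 [ 628.5 -300.6   40. ]]
box top z=150 [[ 373.3 -146.7  150. ]
 [ 201.8   82.8  150. ]
 [ 220.6 -160.5  150. ]]
[[ 421.3 -379.1    0. ]
 [ 689.1  -32.6    0. ]
 [ 389.9 -136.3    0. ]
 [ 197.2  121.5   -0. ]
 [ 218.4 -151.8    0. ]
 [ 197.9  156.5    0. ]
 [ 982.4  167.1    0. ]
 [ 597.3   76.4    0. ]
 [ 541.1 -126.3    0. ]
 [ 640.3 -302.7    0. ]]
```

Run:
```python
from h import *; import pickle
from workcell import optics,status
np.set_printoptions(precision=2,suppress=True)
T=pickle.load(open("top0.pkl","rb"));S=pickle.load(open("scene0.pkl","rb"))
def tri(a,b):
    A=[];B=[]
    for d,p in((T,a),(S,b)):
        R,C=cam(d); q=ray(d,np.array(p)/1.5625,0)[0]; v=(q-C)/np.linalg.norm(q-C); P=np.eye(3)-np.outer(v,v); A.append(P);B.append(P@C)
    x=np.linalg.solve(sum(A),sum(B)); return x,[np.linalg.norm(A[i]@x-B[i]) for i in(0,1)]
print("box FR",tri((347,384),(315,258)),"FL",tri((193,385),(183,219)))
print("rack FR stop",tri((509,248),(526,262)))
for c,s,m in blobs(T["frame"],*BLUE,90)[1:4]:
    ys,xs=np.nonzero(m); r=cv2.minAreaRect(np.c_[xs,ys].astype(np.float32)); b=cv2.boxPoints(r); w=ray(T,b,60)
    print(r, w[:,:2].tolist())
d=optics.get_image("wrist"); print({k:v for k,v in d.items() if k!="frame"})
R=Ro.from_rotvec(status.get_obs()["orientation"]).as_matrix(); print(R)
for dst in ([450,25,330],): print("tool shift",R.T@(np.array(dst)-status.get_obs()["ee_pos"]))
```

```text
box FR (array([ 372.82, -148.91,  159.88]), [np.float64(3.703294390374771), np.float64(3.703294390374771)]) FL (array([351.71,  90.91, 167.32]), [np.float64(3.1345093281881837), np.float64(3.1345093281881575)])
rack FR stop (array([ 643.93, -403.31,   59.85]), [np.float64(0.5928513853496387), np.float64(0.5928513853496648)])
((146.1199951171875, 222.33999633789062), (25.597265243530273, 7.212489604949951), 81.8698959350586) [[460.3257673156769, 88.71648431337647], [464.6053072859444, 69.83848696082086], [396.8681191053539, 51.84619311082244], [392.66470517723525, 70.53130772352617]]
((184.51060485839844, 225.10238647460938), (7.033532619476318, 24.83564567565918), 39.09385681152344) [[406.8118463873083, -7.381802675204881], [462.1822768854545, -43.71315253764888], [451.2513644730518, -59.62179383991145], [396.0723544069292, -23.22788617159361]]
((252.42303466796875, 233.1153564453125), (6.37905216217041, 25.238859176635742), 33.6900634765625) [[396.11329605928415, -192.98307462846182], [455.5233391734107, -225.89526053129717], [447.0337356694153, -240.83425198297667], [387.78587470356024, -207.83822518634187]]
{'fx': 287.7837545510698, 'fy': 287.7837545510698, 'cx': 254.26609098441597, 'cy': 193.36066245581674, 'hand_eye': array([[  -0.  ,   -0.96,   -0.29,   81.24],
       [   1.  ,   -0.  ,    0.  ,    1.8 ],
       [  -0.  ,   -0.29,    0.96, -165.27],
       [   0.  ,    0.  ,    0.  ,    1.  ]])}
[[-0.93  0.37 -0.  ]
 [ 0.37  0.93 -0.  ]
 [ 0.   -0.   -1.  ]]
tool shift [-409.07 -435.47 -110.8 ]
```

```bash
python3 -m inch '[[[-400,-443,-20,0,0,0,100],[-400,-443,-20,0,0,0,100],[-400,-443,-20,0,0,0,100],[-400,-443,-20,0,0,0,100],[-400,-443,-20,0,0,0,100],[-400,-443,-20,0,0,0,100],[-400,-443,-20,0,0,0,100],[-400,-443,-20,0,0,0,100],[-400,-443,-20,0,0,0,100],[-400,-443,-20,0,0,0,100],[-400,-443,-20,0,0,0,100],[-400,-443,-20,0,0,0,100],[-400,-443,-20,0,0,0,100],[-400,-443,-20,0,0,0,100],[-400,-443,-20,0,0,0,100]]]'
python3 - <<'E'
from workcell import status, optics
import cv2, pickle
o=status.get_obs(); d=optics.get_image("wrist"); pickle.dump((d,o),open("w1.pkl","wb"))
print(o["t"],o["ee_pos"],o["qvel"].round(3))
cv2.imwrite("pics/w1.png",cv2.resize(d["frame"][...,::-1],(800,600),interpolation=cv2.INTER_CUBIC))
E
```

```text
t: 1.65
ee_pos: [438.3, 22.3, 239.0]
orientation: [-0.589, -3.085, -0.0]
ft_force: [0.2, -0.6, -1.0]
width: 87.9
grasp_force: 0.0
1.65 [438.27814446  22.32911254 239.0012045 ] [ 0.023 -0.004  0.001 -0.001 -0.002 -0.002]
```

View pics/w1.png

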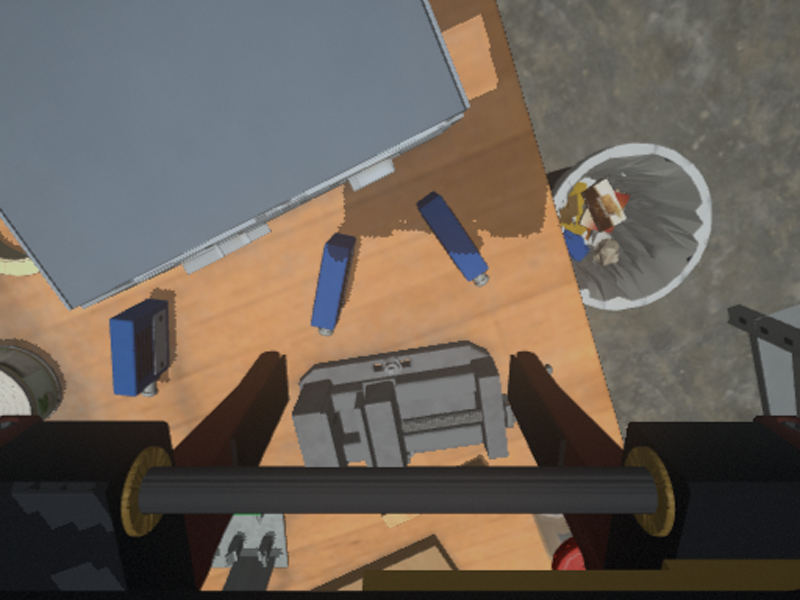

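All three cassettes are in view: a at (453,240), b at (333,285), c at (140,345) in the 800-px picture, with plungers pointing down (+x). The box edge runs above them and the vise is in front.

Run:
```python
from h import *; import pickle
d,o=pickle.load(open("w1.pkl","rb")); f=d["frame"]
print(cam(d,o)[1].round(0))
for n,(u,v) in dict(a=(453,240),b=(333,285),c=(140,345)).items():
    u,v=u/1.5625,v/1.5625
    c,s,m=min(blobs(f,*BLUE,50),key=lambda b:np.hypot(b[0][0]-u,b[0][1]-v))
    print(n,c,s); print(np.unique(cv2.cvtColor(f,cv2.COLOR_RGB2HSV)[m][:,2]//10*10,return_counts=True))
x=f[115:218,65:320]; cv2.imwrite("pics/w1c.png",cv2.resize(x[...,::-1],None,fx=3.1,fy=3.1,interpolation=cv2.INTER_NEAREST))
```

```text
[364.  54. 404.]
a [300.17226891 168.69327731] [288 161  24  18 238]
(array([130, 140, 150], dtype=uint8), array([  8,  23, 207]))
b [209.71493902 186.08079268] [200 157  22  54 656]
(array([120, 130, 140, 150], dtype=uint8), array([  2,  20,  60, 574]))
c [ 78.58918129 228.01023392] [ 71 204  17  49 684]
(array([ 80,  90, 100, 110, 120, 130, 140, 150], dtype=uint8), array([  1,   5,  16,  18,  20,  29, 586,   9]))
```

View pics/w1c.png

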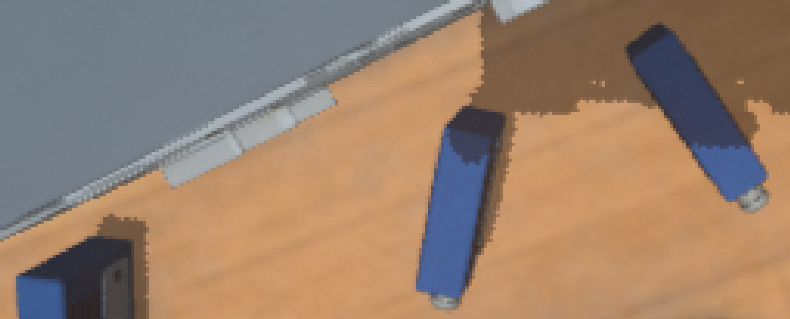

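```bash
cat >> h.py <<'E'
def top(d,o,pts,off,k,z=60):   # pts: tailL, tailR, frontR, frontL in crop pixels
    w=ray(d,(np.array(pts,float)+.5)/k-.5+np.array(off),z,o)[:,:2]
    t,fr=(w[0]+w[1])/2,(w[2]+w[3])/2; v=fr-t
    print("centre",w.mean(0).round(1),"yaw",np.degrees(np.arctan2(v[1],v[0])).round(1),"len",np.linalg.norm(v).round(1),"wid",np.linalg.norm(w[0]-w[1]).round(1),np.linalg.norm(w[2]-w[3]).round(1))
    return w.mean(0)
E
python3 - <<'E'
from h import *; import pickle
d,o=pickle.load(open("w1.pkl","rb"))
ca=top(d,o,[(638,57),(676,36),(766,179),(728,201)],(65,115),3.1)
cb=top(d,o,[(447,132),(498,136),(465,298),(417,290)],(65,115),3.1)
R=Ro.from_rotvec(o["orientation"]).as_matrix()
print("a tool shift",(R.T@(np.r_[ca,28]-o["ee_pos"])).round(1))
E
```

```text
centre [431.5  75.2] yaw 11.9 len 66.9 wid 16.2 17.1
centre [431.5 -29.3] yaw -34.8 len 68.0 wid 19.8 19.9
a tool shift [ 25.6  46.7 211. ]
```

```bash
python3 -m inch '[[[26,44,80,0,0,-0.588,100],[26,44,80,0,0,-0.588,100],[26,44,80,0,0,-0.588,100],[26,44,80,0,0,-0.588,100],[26,44,120,0,0,-0.588,100],[26,44,160,0,0,-0.588,100],[26,44,190,0,0,-0.588,100],[26,44,209,0,0,-0.588,100],[26,44,209,0,0,-0.588,100],[26,44,209,0,0,-0.588,100],[26,44,209,0,0,-0.588,20],[26,44,209,0,0,-0.588,0],[26,44,209,0,0,-0.588,0],[26,44,209,0,0,-0.588,0],[26,44,209,0,0,-0.588,0],[26,44,209,0,0,-0.588,0]]]'
```

```text
t: 3.3
ee_pos: [431.0, 72.0, 30.4]
orientation: [-0.329, 3.124, -0.0]
ft_force: [0.5, 0.8, -0.2]
width: 43.3
grasp_force: 0.0
```

```bash
python3 -m inch '[[[0,0,0,0,0,0,0],[0,0,0,0,0,0,0],[0,0,0,0,0,0,0],[0,0,0,0,0,0,0],[0,0,0,0,0,0,0],[0,0,-30,0,0,0,0],[0,0,-80,0,0,0,0],[0,0,-130,0,0,0,0],[0,0,-170,0,0,0,0],[0,0,-170,0,0,0,0]]]'
python3 - <<'E'
from h import *; import pickle
T=pickle.load(open("top0.pkl","rb"))
from workcell import status
o=status.get_obs(); R=Ro.from_rotvec(o["orientation"]).as_matrix(); ang=0.588+0
w=np.degrees(np.arctan2(-R[1,0],-R[0,0])); print(o["ee_pos"],w,o["qpos"].round(2))
ex=np.array([.9317,-.3633,0]); # rough rack x
for dst in ([623.5,-298.3,240],): print("shift",R.T@(np.array(dst)-120*ex-o["ee_pos"]))
E
```

```text
t: 4.3
ee_pos: [434.1, 72.6, 205.0]
orientation: [-0.329, 3.115, 0.001]
ft_force: [-0.1, -0.6, -1.6]
width: 19.8
grasp_force: 30.0
[434.10808576  72.56718534 205.04591461] 12.045285093025075 [ 0.14  0.16  2.04  0.    0.93 -1.64]
shift [  -7.9234876  -336.28038712  -34.65286216]
```

```bash
python3 -m inch '[[[-166,-440,-40,0,0,0.588,0],[-166,-440,-40,0,0,0.588,0],[-166,-440,-40,0,0,0.588,0],[-166,-440,-40,0,0,0.588,0],[-166,-440,-40,0,0,0.588,0],[-166,-440,-40,0,0,0.588,0],[-166,-440,-40,0,0,0.588,0],[-166,-440,-40,0,0,0.588,0],[-166,-440,-40,0,0,0.588,0],[-166,-440,-40,0,0,0.588,0],[-166,-440,-40,0,0,0.588,0],[-166,-440,-40,0,0,0.588,0],[-166,-440,-40,0,0,0.588,0]]]'
python3 - <<'E'
from workcell import status, optics
import cv2, pickle
o=status.get_obs(); d=optics.get_image("wrist"); pickle.dump((d,o),open("w2.pkl","wb"))
print(o["t"],o["ee_pos"],o["qvel"].round(3),o["ft_force"])
cv2.imwrite("pics/w2.png",cv2.resize(d["frame"][...,::-1],(800,600),interpolation=cv2.INTER_CUBIC))
E
```

```text
t: 5.6
ee_pos: [684.1, -322.3, 238.6]
orientation: [-0.588, -3.083, -0.001]
ft_force: [0.3, 0.0, -2.2]
width: 19.9
grasp_force: 30.0
5.6 [ 684.10147265 -322.25963444  238.61453313] [ 0.005 -0.016 -0.004 -0.001  0.004 -0.   ] [ 0.33720451  0.01035142 -2.21516807]
```

View pics/w2.png

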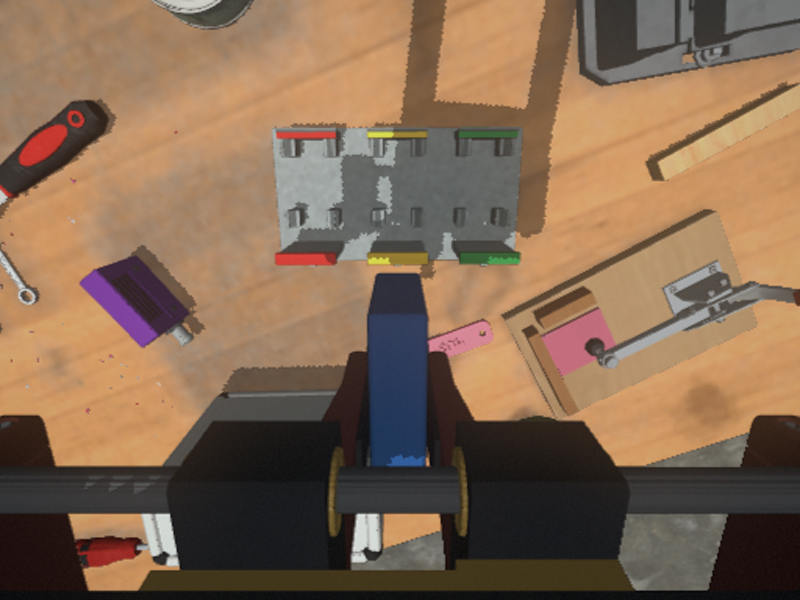

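The rack is seen squarely: stop tops at row ~258 (red 275–337, yellow 368–428, green 459–520), lips at row ~134, and the held cassette is centred at column ~398, in line with the yellow bay.

Run:
```python
from h import *; import pickle
np.set_printoptions(precision=2,suppress=True)
d,o=pickle.load(open("w2.pkl","rb")); f=d["frame"]; R,C=cam(d,o); Rt=Ro.from_rotvec(o["orientation"]).as_matrix()
hsv=cv2.cvtColor(f,cv2.COLOR_RGB2HSV)
def tool(uv,z): return (ray(d,uv,z,o)-o["ee_pos"])@Rt
for n,c0,lo,hi in(("red",196,(0,150,60),(6,255,255)),("yel",255,(22,120,60),(34,255,255)),("grn",313,(45,80,30),(85,255,255))):
    for part,r0,r1,z in(("lip",82,92,35),("stop",158,172,68)):
        m=np.zeros(f.shape[:2],np.uint8); m[r0:r1,c0-28:c0+28]=cv2.inRange(hsv[r0:r1,c0-28:c0+28],lo,hi)
        ys,xs=np.nonzero(m); q=[(xs.min()-.5,np.median(ys)),(xs.max()+.5,np.median(ys))]
        t=tool(q,z); print(n,part,xs.min(),xs.max(),ys.min(),ys.max(),"tool y",t[:,1],"c",t[:,1].mean(),"x far-row/near-row",tool([(c0,ys.min()-.5),(c0,ys.max()+.5)],z)[:,0])
m=cv2.inRange(hsv,(105,80,20),(125,255,255))
for r in (180,190,205,220,240,260):
    xs=np.nonzero(m[r,225:285])[0]+225; print(r,xs.min(),xs.max(),(xs.min()+xs.max())/2, tool([((xs.min()+xs.max())/2,r)],o["ee_pos"][2]+30)[:,1])
```

```text
red lip 177 214 85 88 tool y [-91.5  -45.76] c -68.63048889271258 x far-row/near-row [104.7  100.18]
red stop 176 214 162 169 tool y [-91.27 -45.07] c -68.1719634851791 x far-row/near-row [17.38  7.75]
yel lip 235 272 84 88 tool y [-21.69  24.06] c 1.1865818164303672 x far-row/near-row [105.82 100.16]
yel stop 235 273 161 168 tool y [-21.37  24.85] c 1.7413209545300763 x far-row/near-row [18.54  8.93]
grn lip 293 331 84 87 tool y [48.15 95.13] c 71.6384833254399 x far-row/near-row [105.8  101.28]
grn stop 294 332 161 168 tool y [48.57 94.81] c 71.69033652191949 x far-row/near-row [18.51  8.89]Traceback (most recent call last):
  File "<stdin>", line 13, in <module>
    return umr_minimum(a, axis, None, out, keepdims, initial, where)
ValueError: zero-size array to reduction operation minimum which has no identity
```

```bash
python3 -m inch '[[[40,0,0,0,0,0,0],[81,0,20,0,0,0,0],[81,0,65,0,0,0,0],[81,0,110,0,0,0,0],[81,0,150,0,0,0,0],[81,0,168,0,0,0,0],[81,0,168,0,0,0,0],[81,0,168,0,0,0,0],[81,0,168,0,0,0,0]]]'
python3 - <<'E'
from h import *; import pickle
from workcell import status
o=status.get_obs(); print(o["ee_pos"],o["ft_force"])
d,_=pickle.load(open("w2.pkl","rb")); g=d["frame"].astype(int)
for r in (185,195,205,215,225): print(r,g[r,228:284].tolist()[::1][4:12],g[r,270:278].tolist())
E
```

```text
t: 6.55
ee_pos: [611.2, -294.2, 74.6]
orientation: [0.589, 3.083, -0.001]
ft_force: [0.4, 0.9, -2.1]
width: 19.3
grasp_force: 30.0
[ 611.16079455 -294.16309809   74.55405051] [ 0.37063179  0.89531251 -2.12996927]
185 [[172, 137, 105], [175, 138, 105], [178, 142, 107], [183, 145, 111], [186, 147, 111], [180, 142, 108], [133, 107, 88], [48, 46, 56]] [[111, 85, 72], [203, 150, 102], [199, 146, 99], [199, 148, 101], [196, 146, 99], [196, 146, 99], [195, 146, 100], [198, 148, 103]]
195 [[159, 130, 105], [162, 131, 105], [162, 129, 103], [154, 124, 97], [113, 93, 79], [49, 47, 56], [48, 46, 56], [47, 47, 59]] [[49, 47, 59], [55, 52, 60], [122, 96, 77], [206, 151, 104], [202, 149, 102], [201, 149, 103], [200, 148, 102], [202, 149, 104]]
205 [[162, 135, 110], [162, 133, 107], [146, 120, 97], [47, 50, 68], [50, 57, 81], [52, 61, 87], [50, 61, 91], [51, 63, 91]] [[54, 63, 91], [52, 60, 88], [52, 59, 84], [74, 67, 78], [140, 106, 82], [197, 145, 101], [198, 145, 102], [198, 147, 103]]
215 [[166, 131, 100], [166, 131, 100], [148, 120, 94], [62, 62, 70], [48, 56, 80], [49, 59, 86], [49, 61, 90], [49, 61, 91]] [[54, 63, 93], [52, 61, 90], [51, 57, 83], [79, 70, 79], [141, 113, 92], [158, 124, 96], [110, 85, 67], [108, 81, 65]]
225 [[63, 43, 36], [76, 54, 45], [65, 48, 41], [43, 42, 51], [46, 55, 79], [44, 55, 82], [45, 59, 88], [47, 61, 91]] [[49, 59, 91], [50, 59, 88], [50, 55, 81], [54, 49, 66], [87, 58, 60], [112, 71, 75], [59, 39, 35], [59, 38, 34]]
```

```bash
cat > s.py <<'E'
from workcell import status
import numpy as np
o=status.get_obs(); ex=np.array([.929,-.369,0])
b=np.array([622.8,-298,5]); p=o["ee_pos"]-b
print("t",round(o["t"],2),"bayx %.1f bayy %.1f z %.1f"%(p@ex,p@[.369,.929,0],o["ee_pos"][2]),"F_along %.2f"%(o["ft_force"]@ex),o["ft_force"].round(1),"w %.1f g %.0f"%(o["width"],o["grasp_force"]))
E
python3 -m inch '[[[0,0,0,0,0,0,0],[0,0,0,0,0,0,0]]]'>/dev/null; python3 s.py
python3 -m inch '[[[-3,0,0,0,0,0,0],[-6,0,0,0,0,0,0],[-6,0,0,0,0,0,0],[-6,0,0,0,0,0,0]]]'>/dev/null; python3 s.py
```

```text
t 6.75 bayx -13.0 bayy -0.9 z 73.6 F_along -0.07 [ 0.3  1.1 -1.7] w 20.0 g 30
t 7.15 bayx -7.6 bayy -0.8 z 72.2 F_along 0.28 [ 0.5  0.4 -2.5] w 19.6 g 30
```

```bash
python3 -m inch '[[[-1,0.7,2.5,0,0,0,0],[-2,0.7,2.5,0,0,0,0],[-2,0.7,2.5,0,0,0,0],[-2,0.7,2.5,0,0,0,0]]]'>/dev/null; python3 s.py
python3 -m inch '[[[-2,0,0,0,0,0,0],[-3,0,0,0,0,0,0],[-3,0,0,0,0,0,0]]]'>/dev/null; python3 s.py
python3 -m inch '[[[-2,0,0,0,0,0,0],[-3,0,0,0,0,0,0],[-3,0,0,0,0,0,0]]]'>/dev/null; python3 s.py
python3 -m inch '[[[-2,0,0,0,0,0,0],[-3,0,0,0,0,0,0],[-3,0,0,0,0,0,0]]]'>/dev/null; python3 s.py
```

```text
t 7.55 bayx -5.9 bayy -0.0 z 69.5 F_along -0.43 [-0.6 -0.4 -2.2] w 19.7 g 30
t 7.85 bayx -3.7 bayy -0.0 z 69.5 F_along -5.23 [-4.7  2.4  0.1] w 19.3 g 30
t 8.15 bayx -1.6 bayy -0.0 z 69.5 F_along -7.84 [-7.3  2.9  3.3] w 19.8 g 30
t 8.45 bayx 0.6 bayy -0.0 z 69.5 F_along -11.53 [-11.    3.5   5.4] w 20.1 g 30
```

```bash
python3 -m inch '[[[12,0,0,0,0,0,0],[12,-35,0,0,0,0,0],[12,-70,0,0,0,0,0],[12,-70,0,0,0,0,0],[12,-70,0,0,0,0,0],[8,-70,0,0,0,0,0]]]'>/dev/null; python3 s.py
python3 - <<'E'
from workcell import optics; import pickle
d=optics.get_image("wrist"); pickle.dump(d,open("w3.pkl","wb"))
for g in (pickle.load(open("w2.pkl","rb"))[0]["frame"],d["frame"]): print(g[166:290:2,254].sum(1).tolist())
E
```

```text
t 9.05 bayx -4.8 bayy -69.4 z 69.7 F_along -2.93 [-3.3 -0.5 -0.9] w 20.1 g 30
[315, 334, 443, 476, 366, 153, 150, 153, 156, 155, 153, 154, 155, 151, 149, 152, 149, 166, 194, 202, 204, 204, 201, 203, 199, 197, 203, 203, 200, 199, 198, 198, 194, 195, 195, 193, 192, 189, 190, 190, 188, 185, 189, 188, 185, 185, 180, 182, 183, 181, 182, 180, 181, 177, 179, 177, 181, 178, 172, 176, 177, 173]
[170, 189, 306, 278, 173, 150, 146, 147, 146, 148, 144, 144, 145, 148, 142, 147, 146, 147, 172, 196, 202, 203, 205, 203, 206, 205, 203, 205, 205, 205, 204, 207, 205, 200, 204, 204, 202, 199, 198, 200, 198, 202, 201, 202, 198, 198, 199, 197, 196, 195, 197, 195, 191, 195, 195, 192, 198, 196, 194, 194, 190, 190]
```

```bash
python3 -m inch '[[[-3,-0.6,0,0,0,0,0],[-6,-0.6,0,0,0,0,0],[-9,-0.6,0,0,0,0,0],[-9,-0.6,0,0,0,0,0],[-9,-0.6,0,0,0,0,0]]]'>/dev/null; python3 s.py
python3 -m inch '[[[0,0,4,0,0,0,0],[0,0,8,0,0,0,0],[0,0,12,0,0,0,0],[0,0,16,0,0,0,0],[0,0,16,0,0,0,0]]]'>/dev/null; python3 s.py
```

```text
t 9.6 bayx 1.3 bayy -69.4 z 69.2 F_along -11.96 [-10.9   5.1   5.9] w 20.1 g 30
t 10.1 bayx 1.0 bayy -69.4 z 52.6 F_along -10.62 [-10.    3.7   1.5] w 19.4 g 30
```

```bash
python3 -m inch '[[[-1.5,0,0,0,0,0,0],[-1.5,0,4,0,0,0,0],[-1.5,0,8,0,0,0,0],[-1.5,0,12,0,0,0,0],[-1.5,0,15,0,0,0,0],[-1.5,0,15,0,0,0,0]]]'>/dev/null; python3 s.py
```

```text
t 10.7 bayx 1.9 bayy -69.3 z 37.6 F_along -12.97 [-12.4   3.9   3.2] w 19.6 g 30
```

```bash
python3 -m inch '[[[0,0,1,0,0,0,0],[0,0,2,0,0,0,0],[0,0,2,0,0,0,0]]]'>/dev/null; python3 s.py
python3 -m inch '[[[0,0,1,0,0,0,0],[0,0,1.5,0,0,0,0],[0,0,1.5,0,0,0,0]]]'>/dev/null; python3 s.py
```

```text
t 11.0 bayx 2.1 bayy -69.3 z 35.9 F_along -13.65 [-12.8   4.9   5. ] w 19.6 g 30
t 11.3 bayx 2.2 bayy -69.3 z 35.6 F_along -16.39 [-15.5   5.5  12.5] w 19.8 g 30
```

```bash
python3 -m inch '[[[0,0,0,0,0,0,45],[0,0,0,0,0,0,45],[0,0,0,0,0,0,45],[0,0,0,0,0,0,45],[0,0,-30,0,0,0,45],[0,0,-80,0,0,0,45],[0,0,-130,0,0,0,45],[0,0,-180,0,0,0,60],[0,0,-200,0,0,0,100],[0,0,-200,0,0,0,100]]]'>/dev/null; python3 s.py
python3 - <<'E'
from h import *
from workcell import status
o=status.get_obs(); R=Ro.from_rotvec(o["orientation"]).as_matrix()
print(o["ee_pos"],(R.T@(np.array([480,-225,235])-o["ee_pos"])).round(1))
E
```

```text
t 12.3 bayx 8.3 bayy -71.0 z 240.1 F_along -0.67 [-0.5  0.6 -0.5] w 59.9 g 0
[ 604.33233203 -367.09225586  240.08356288] [168.   86.2   3.6]
```

```bash
python3 -m inch '[[[168,86,4,0,0,0,100],[168,86,4,0,0,0,100],[168,86,4,0,0,0,100],[168,86,4,0,0,0,100],[168,86,4,0,0,0,100],[168,86,4,0,0,0,100],[168,86,4,0,0,0,100]]]'>/dev/null; python3 s.py
python3 - <<'E'
from workcell import status, optics
import cv2, pickle
o=status.get_obs(); d=optics.get_image("wrist"); pickle.dump((d,o),open("w4.pkl","wb"))
print(o["t"],o["ee_pos"],o["qvel"].round(3))
f=d["frame"]; cv2.imwrite("pics/w4.png",cv2.resize(f[40:300,90:430,::-1],None,fx=2.3,fy=2.3,interpolation=cv2.INTER_CUBIC))
E
```

```text
t 13.0 bayx -161.1 bayy 14.9 z 230.8 F_along 0.58 [ 0.4 -0.5  0.4] w 87.9 g 0
13.0 [ 478.53994442 -224.63626541  230.76604099] [-0.006  0.006 -0.011  0.     0.002  0.001]
```

View pics/w4.png

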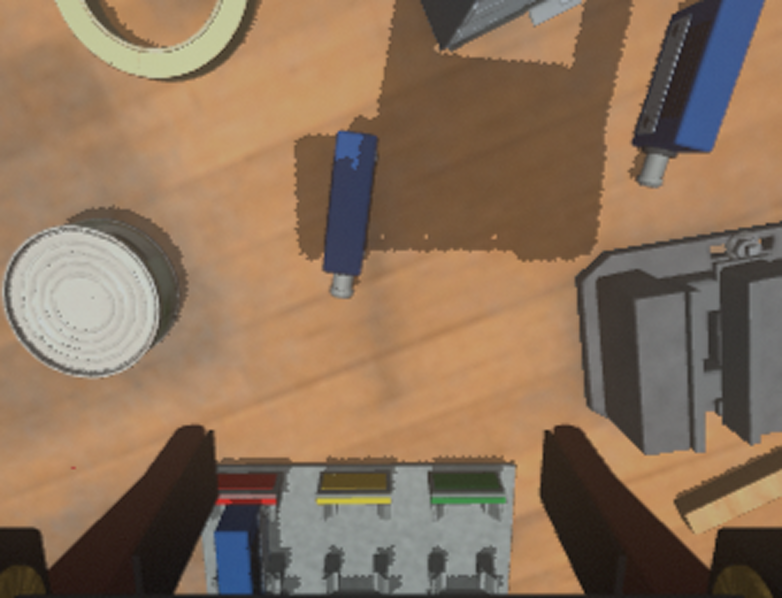

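Cassette a stands in the red bay at (240,550), behind its lip. Cassette c's top face has corners (338,131), (378,133), (361,275), (325,272).

Run:
```python
from h import *; import pickle
d,o=pickle.load(open("w4.pkl","rb"))
c=top(d,o,[(338,131),(378,133),(361,275),(325,272)],(90,40),2.3)
R=Ro.from_rotvec(o["orientation"]).as_matrix(); print(np.degrees(np.arctan2(-R[1,0],-R[0,0])))
print((R.T@(np.r_[c,30]-o["ee_pos"])).round(1))
```

```text
centre [ 422.9 -215.4] yaw -28.6 len 69.2 wid 19.3 18.5
-21.65172106592646
[ 55.1 -11.9 200.8]
```

```bash
python3 -m inch '[[[40,-13,40,0,0,0.12,100],[55,-13,80,0,0,0.12,100],[55,-13,125,0,0,0.12,100],[55,-13,165,0,0,0.12,100],[55,-13,190,0,0,0.12,80],[55,-13,200,0,0,0.12,60],[55,-13,200,0,0,0.12,20],[55,-13,200,0,0,0.12,0],[55,-13,200,0,0,0.12,0],[55,-13,200,0,0,0.12,0],[55,-13,200,0,0,0.12,0],[55,-13,200,0,0,0.12,0],[55,-13,200,0,0,0.12,0],[55,-13,200,0,0,0.12,0]]]'
```

```text
t: 14.45
ee_pos: [422.0, -215.8, 31.6]
orientation: [0.774, 3.044, -0.0]
ft_force: [-0.2, 0.8, 5.6]
width: 20.1
grasp_force: 30.0
```

```bash
python3 -m inch '[[[0,0,-30,0,0,0,0],[0,0,-70,0,0,0,0],[0,0,-100,0,0,0,0],[0,0,-100,0,0,0,0]]]'
cat > g.py <<'E'
import sys
from h import *
from workcell import status
x,y,z=map(float,sys.argv[1:4]); o=status.get_obs(); R=Ro.from_rotvec(o["orientation"]).as_matrix()
P=np.array([622.8,-298,0])+x*np.array([.929,-.369,0])+y*np.array([.369,.929,0])+[0,0,z]
print("shift",(R.T@(P-o["ee_pos"])).round(1),"turn",round(np.arctan2(-R[1,0],-R[0,0])+.3779,3))
E
python3 g.py -14 -0.2 70.5; python3 s.py
```

```text
t: 14.85
ee_pos: [423.9, -216.9, 134.5]
orientation: [0.772, 3.039, -0.003]
ft_force: [-0.2, -0.4, -1.6]
width: 20.0
grasp_force: 30.0
shift [-199.2   21.8   65.3] turn -0.12
t 14.85 bayx -214.7 bayy 2.0 z 134.5 F_along -0.08 [-0.2 -0.4 -1.6] w 20.0 g 30
```

```bash
python3 -m inch '[[[-49,10,0,0,0,-0.12,0],[-98,21.8,0,0,0,-0.12,0],[-147,21.8,0,0,0,-0.12,0],[-185,21.8,0,0,0,-0.12,0],[-199,21.8,20,0,0,-0.12,0],[-199,21.8,50,0,0,-0.12,0],[-199,21.8,61,0,0,-0.12,0],[-199,21.8,61,0,0,-0.12,0],[-199,21.8,61,0,0,-0.12,0],[-199,21.8,61,0,0,-0.12,0]]]' >/dev/null; python3 s.py; python3 g.py -6 -0.2 70.5
```

```text
t 15.85 bayx -17.8 bayy 0.2 z 69.7 F_along 1.02 [ 0.8 -0.7 -1.6] w 19.8 g 30
shift [-11.9  -0.4  -0.8] turn 0.0
```

```bash
python3 -m inch '[[[-5,-0.4,0,0,0,0,0],[-10,-0.4,0,0,0,0,0],[-10,-0.4,0,0,0,0,0],[-10,-0.4,0,0,0,0,0]]]'>/dev/null; python3 s.py
python3 -m inch '[[[-2,0,0,0,0,0,0],[-4,0,0,0,0,0,0],[-4,0,0,0,0,0,0]]]'>/dev/null; python3 s.py
python3 -m inch '[[[-2,0,0,0,0,0,0],[-3,0,0,0,0,0,0],[-3,0,0,0,0,0,0]]]'>/dev/null; python3 s.py
python3 -m inch '[[[-2,0,0,0,0,0,0],[-3,0,0,0,0,0,0],[-3,0,0,0,0,0,0]]]'>/dev/null; python3 s.py
```

```text
t 16.25 bayx -6.9 bayy -0.3 z 70.3 F_along -1.54 [-1.4  0.7 -1.8] w 19.7 g 30
t 16.55 bayx -3.1 bayy -0.2 z 70.1 F_along -1.02 [-1.2 -0.3 -0.9] w 19.7 g 30
t 16.85 bayx -0.2 bayy -0.2 z 70.0 F_along -1.24 [-1.1  0.6 -3.4] w 19.9 g 30
t 17.15 bayx 2.7 bayy -0.2 z 69.9 F_along -3.58 [-3.   2.  -3.2] w 20.1 g 30
```

```bash
python3 -m inch '[[[-1,0,0,0,0,0,0],[-2,0,0,0,0,0,0],[-2,0,0,0,0,0,0],[-2,0,0,0,0,0,0]]]'>/dev/null; python3 s.py
python3 -m inch '[[[0,0,0,0,0,0,0],[0,0,0,0,0,0,0]]]'>/dev/null; python3 s.py
python3 - <<'E'
from workcell import optics; import pickle
d=optics.get_image("wrist"); pickle.dump(d,open("w5.pkl","wb"))
for g in (pickle.load(open("w3.pkl","rb"))["frame"],d["frame"]): print(g[170:210,254].sum(1).tolist())
E
```

```text
t 17.55 bayx 4.8 bayy -0.3 z 70.1 F_along -3.93 [-3.5  1.8 -4.3] w 20.1 g 30
t 17.75 bayx 4.9 bayy -0.3 z 70.2 F_along -3.36 [-3.3  0.7 -3.1] w 20.0 g 30
[306, 305, 278, 211, 173, 149, 150, 146, 146, 148, 147, 145, 146, 146, 148, 149, 144, 150, 144, 143, 145, 148, 148, 147, 142, 146, 147, 146, 146, 148, 147, 151, 172, 191, 196, 203, 202, 209, 203, 205]
[334, 328, 329, 330, 317, 193, 156, 155, 158, 155, 155, 152, 153, 157, 160, 155, 162, 161, 162, 160, 155, 157, 156, 159, 155, 152, 157, 154, 158, 155, 156, 160, 156, 158, 157, 157, 160, 154, 172, 197]
```

```bash
python3 -m inch '[[[15,0,0,0,0,0,0],[15,35,0,0,0,0,0],[15,70,0,0,0,0,0],[15,70,0,0,0,0,0],[15,70,0,0,0,0,0],[15,70,0,0,0,0,0]]]'>/dev/null; python3 s.py; python3 g.py 3 69.9 70
```

```text
t 18.4 bayx -9.0 bayy 69.1 z 70.9 F_along 0.21 [ 0.6  0.8 -2.3] w 19.7 g 30
shift [-12.    0.8   0.9] turn -0.0
```

```bash
python3 -m inch '[[[-4,0.8,0,0,0,0,0],[-9,0.8,0,0,0,0,0],[-13,0.8,0,0,0,0,0],[-13,0.8,0,0,0,0,0],[-13,0.8,0,0,0,0,0]]]'>/dev/null; python3 s.py
python3 -m inch '[[[0,0,5,0,0,0,0],[0,0,10,0,0,0,0],[0,0,15,0,0,0,0],[0,0,15,0,0,0,0],[0,0,15,0,0,0,0]]]'>/dev/null; python3 s.py
```

```text
t 18.9 bayx 2.6 bayy 70.1 z 69.9 F_along -3.31 [-3.7 -0.4 -1.5] w 20.2 g 30
t 19.4 bayx 2.2 bayy 70.7 z 54.4 F_along -3.09 [-2.7  1.5 -3.2] w 19.9 g 30
```

```bash
python3 -m inch '[[[0,-0.2,5,0,0,0,0],[0,-0.2,10,0,0,0,0],[0,-0.2,15,0,0,0,0],[0,-0.2,16.5,0,0,0,0],[0,-0.2,16.5,0,0,0,0]]]'>/dev/null; python3 s.py
python3 -m inch '[[[0,0,1,0,0,0,0],[0,0,2,0,0,0,0],[0,0,2,0,0,0,0]]]'>/dev/null; python3 s.py
```

```text
t 19.9 bayx 2.6 bayy 70.3 z 38.2 F_along -2.71 [-2.3  1.5 -3. ] w 19.8 g 30
t 20.2 bayx 3.2 bayy 70.3 z 37.4 F_along -3.54 [-3.5  0.8  2.5] w 20.1 g 30
```

```bash
python3 -m inch '[[[0,0,1,0,0,0,0],[0,0,1,0,0,0,0],[0,0,1,0,0,0,0]]]'>/dev/null; python3 s.py
python3 -m inch '[[[0,0,0,0,0,0,45],[0,0,0,0,0,0,45],[0,0,0,0,0,0,45],[0,0,0,0,0,0,45],[0,0,-30,0,0,0,45],[0,0,-80,0,0,0,45],[0,0,-130,0,0,0,45],[0,0,-180,0,0,0,60],[0,0,-200,0,0,0,100],[0,0,-200,0,0,0,100],[0,0,-200,0,0,0,100]]]'>/dev/null; python3 s.py
python3 - <<'E'
from h import *
from workcell import status
o=status.get_obs(); R=Ro.from_rotvec(o["orientation"]).as_matrix()
print(o["ee_pos"],o["qpos"].round(2),(R.T@(np.array([475,-45,235])-o["ee_pos"])).round(1))
E
```

```text
t 20.5 bayx 3.2 bayy 70.3 z 37.2 F_along -7.74 [-7.   3.4  9.1] w 19.7 g 30
t 21.6 bayx 2.7 bayy 70.3 z 235.2 F_along -0.25 [ 0.   0.7 -0.9] w 68.1 g 0
[ 651.26649742 -233.60545075  235.15365219] [-0.36  0.51  1.46  0.    1.18 -1.55] [2.334e+02 1.103e+02 2.000e-01]
```

```bash
python3 -m inch '[[[233,110,0,0,0,0,100],[233,110,0,0,0,0,100],[233,110,0,0,0,0,100],[233,110,0,0,0,0,100],[233,110,0,0,0,0,100],[233,110,0,0,0,0,100],[233,110,0,0,0,0,100],[233,110,0,0,0,0,100]]]'>/dev/null
python3 - <<'E'
from workcell import status, optics
import cv2, pickle
o=status.get_obs(); d=optics.get_image("wrist"); pickle.dump((d,o),open("w6.pkl","wb"))
print(o["t"],o["ee_pos"],o["qvel"].round(3))
f=d["frame"]; cv2.imwrite("pics/w6.png",cv2.resize(f[40:300,90:430,::-1],None,fx=2.3,fy=2.3,interpolation=cv2.INTER_CUBIC))
E
```

```text
22.4 [476.1572632  -45.96417389 235.00958147] [-0.015  0.006 -0.02  -0.001  0.003  0.002]
```

View pics/w6.png

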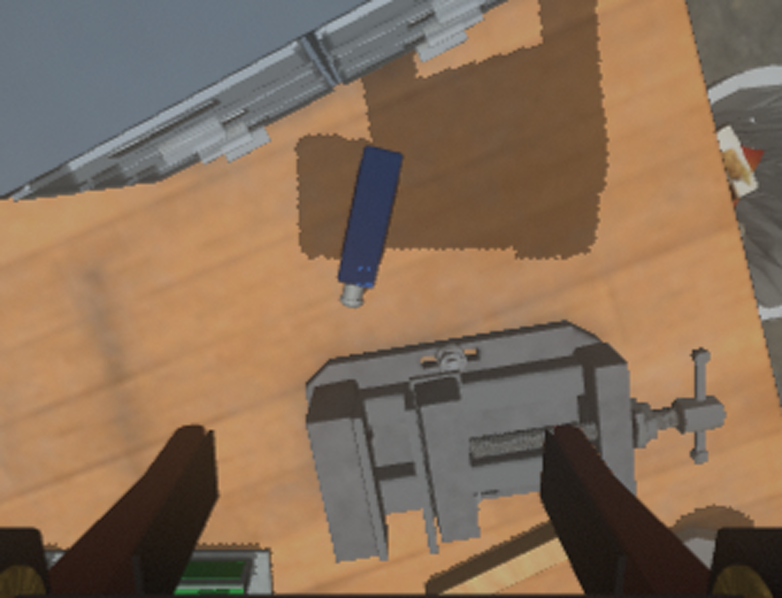

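Cassette b's top face has corners (366,147), (403,153), (374,288), (338,282). The box wall is close behind it, so I'll grip with the tool parallel to the box and let the pads turn the cassette.

Run:
```python
from h import *; import pickle
d,o=pickle.load(open("w6.pkl","rb"))
c=top(d,o,[(366,147),(403,153),(374,288),(338,282)],(90,40),2.3)
R=Ro.from_rotvec(o["orientation"]).as_matrix(); yaw=np.arctan2(-R[1,0],-R[0,0])
a=np.radians(-7); t=np.r_[c+4*np.array([np.cos(a),np.sin(a)]),30]
print((R.T@(t-o["ee_pos"])).round(1),"tool z turn",yaw-a)
k=2.3
print("wall base",ray(d,np.array([[160,180],[20,198],[365,85]])/k+[90,40],0,o).round(0).tolist(),"latch z60",ray(d,np.array([[235,158],[450,50]])/k+[90,40],60,o).round(0).tolist())
```

```text
centre [431.  -30.6] yaw -34.0 len 68.9 wid 18.4 19.0
[ 43.7  -1.3 205. ] tool z turn -0.2554333618930442
wall base [[370.0, -139.0, 0.0], [349.0, -220.0, 0.0], [366.0, -8.0, 0.0]] latch z60 [[379.0, -81.0, 60.0], [372.0, 34.0, 60.0]]
```

```bash
python3 -m inch '[[[44,-3,20,0,0,-0.255,100],[44,-3,60,0,0,-0.255,100],[44,-3,105,0,0,-0.255,100],[44,-3,150,0,0,-0.255,100],[44,-3,185,0,0,-0.255,100],[44,-3,203,0,0,-0.255,80],[44,-3,203,0,0,-0.255,60],[44,-3,203,0,0,-0.255,20],[44,-3,203,0,0,-0.255,0],[44,-3,203,0,0,-0.255,0],[44,-3,203,0,0,-0.255,0],[44,-3,203,0,0,-0.255,0],[44,-3,203,0,0,-0.255,0],[44,-3,203,0,0,-0.255,0],[44,-3,203,0,0,-0.255,0],[44,-3,203,0,0,-0.255,0]]]'
```

```text
t: 24.05
ee_pos: [433.7, -32.1, 33.0]
orientation: [0.193, 3.135, 0.0]
ft_force: [-0.5, 0.3, 4.9]
width: 19.8
grasp_force: 29.7
```

```bash
python3 -m inch '[[[0,0,-30,0,0,0,0],[0,0,-70,0,0,0,0],[0,0,-110,0,0,0,0],[0,0,-130,0,0,0,0],[0,0,-130,0,0,0,0]]]'; python3 g.py -15 -0.2 72
```

```text
t: 24.55
ee_pos: [435.3, -32.3, 165.1]
orientation: [0.192, 3.13, -0.0]
ft_force: [0.9, 0.5, -2.3]
width: 19.8
grasp_force: 29.7
shift [-203.6 -237.2   94.1] turn 0.255
```

```bash
python3 -m inch '[[[-32,-37,0,0,0,0.1,0],[-64,-75,0,0,0,0.2,0],[-96,-112,0,0,0,0.255,0],[-128,-149,0,0,0,0.255,0],[-160,-186,0,0,0,0.255,0],[-192,-223,0,0,0,0.255,0],[-203,-237,0,0,0,0.255,0],[-203,-237,30,0,0,0.255,0],[-203,-237,65,0,0,0.255,0],[-203,-237,91,0,0,0.255,0],[-203,-237,91,0,0,0.255,0],[-203,-237,91,0,0,0.255,0],[-203,-237,91,0,0,0.255,0]]]' >/dev/null; python3 s.py; python3 g.py -7 -0.2 71.5
python3 - <<'E'
from workcell import optics; import pickle
d=optics.get_image("wrist"); pickle.dump(d,open("w7.pkl","wb"))
print(d["frame"][166:216,254].sum(1).tolist())
E
```

```text
t 25.85 bayx -18.5 bayy -0.7 z 70.7 F_along 0.59 [ 0.5 -0.3 -1.1] w 19.6 g 30
shift [-11.5   0.5  -0.8] turn 0.0
[301, 300, 301, 304, 303, 293, 190, 169, 166, 165, 168, 167, 166, 161, 168, 165, 165, 165, 168, 164, 168, 170, 170, 167, 168, 165, 166, 168, 164, 166, 165, 164, 165, 165, 164, 167, 167, 164, 159, 168, 163, 162, 162, 168, 190, 207, 215, 212, 211, 216]
```

Run:
```python
from h import *; import pickle
d=pickle.load(open("w7.pkl","rb")); f=d["frame"]
cv2.imwrite("pics/w7.png",cv2.resize(f[60:320,90:430,::-1],None,fx=2.3,fy=2.3,interpolation=cv2.INTER_CUBIC))
H=np.array(d["hand_eye"])
def pt(p):
    q=H[:3,:3].T@(np.array(p)-H[:3,3]); return q[1]/q[2]*d["fy"]+d["cy"]
for g in(30.4,31.6,33): print(g,pt([35,0,g]),pt([35,0,g-60]),"tilt .05:",pt([35-.05*g+0,0,g+.05*35*0]),pt([35-.05*60,0,g-60]))
```

```text
30.4 174.3004684569474 202.0810493496595 tilt .05: 176.4223337656145 207.752643420901
31.6 173.905946547252 201.30920039374845 tilt .05: 176.09977298713153 206.9407028215713
33 173.45130302162977 200.4240641982553 tilt .05: 175.72811646277142 206.0094934889214
```

View pics/w7.png

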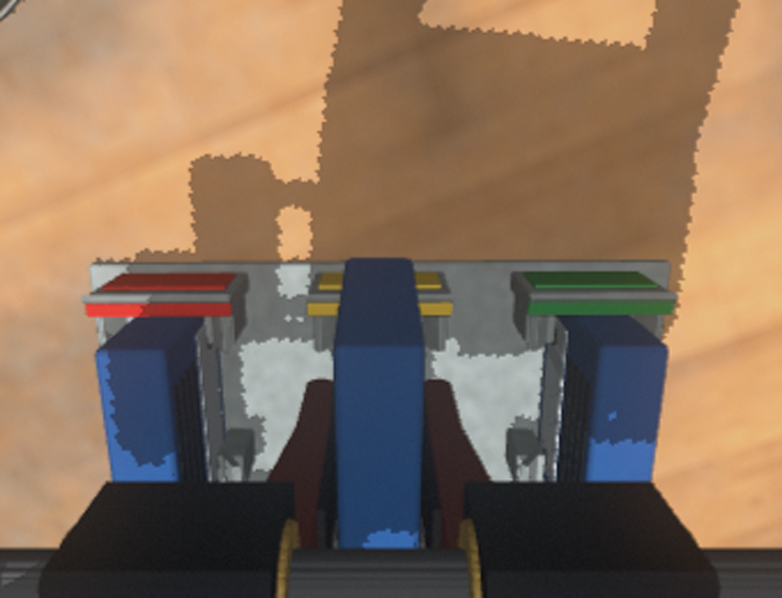

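Run:
```python
from h import *; import pickle
from scipy.optimize import fsolve
d=pickle.load(open("w7.pkl","rb"))
H=np.array(d["hand_eye"])
def pt(p):
    q=H[:3,:3].T@(np.array(p)-H[:3,3]); return q[1]/q[2]*d["fy"]+d["cy"]
def rows(e,th,g):
    c,s=np.cos(th),np.sin(th); r=[]
    for z in (g,g-60):
        x=35+e; r.append(pt([c*x+s*z,0,-s*x+c*z]))
    return np.array(r)
for n,g,b,t in(("a w2",30.4,174.5,199.5),("a w3",30.4,174,202),("c",31.6,175,208),("b",33,171.8,209.7)):
    print(n,fsolve(lambda v:rows(v[0],v[1],g)-[b,t],[0,0]).round(3))
```

```text
a w2 [ 0.387 -0.024]
a w3 [0.155 0.003]
c [-1.78   0.044]
b [-1.061  0.097]
```

```bash
python3 -m inch '[[[-2,0.5,0,0,-0.05,0,0],[-5,0.5,0,0,-0.1,0,0],[-8,0.5,0,0,-0.1,0,0],[-8,0.5,0,0,-0.1,0,0],[-8,0.5,0,0,-0.1,0,0]]]'>/dev/null; python3 s.py
python3 -m inch '[[[-3,0,0.3,0,0,0,0],[-5,0,0.5,0,0,0,0],[-5,0,0.5,0,0,0,0],[-5,0,0.5,0,0,0,0]]]'>/dev/null; python3 s.py
python3 -m inch '[[[-3,0,0.3,0,0,0,0],[-5,0,0.5,0,0,0,0],[-5,0,0.5,0,0,0,0],[-5,0,0.5,0,0,0,0]]]'>/dev/null; python3 s.py
python3 - <<'E'
from workcell import optics; import pickle
d=optics.get_image("wrist"); pickle.dump(d,open("w8.pkl","wb"))
print(d["frame"][166:216,254].sum(1).tolist())
E
```

```text
t 26.4 bayx -9.1 bayy -0.3 z 72.3 F_along 0.32 [ 0.3 -0.  -2.6] w 19.8 g 30
t 26.8 bayx -4.9 bayy -0.3 z 71.6 F_along -1.37 [-1.2  0.6 -1.1] w 20.1 g 30
t 27.2 bayx -0.2 bayy -0.3 z 71.5 F_along -4.66 [-4.5  1.4  0.6] w 19.9 g 30
[353, 357, 365, 320, 342, 331, 204, 171, 169, 167, 172, 170, 169, 173, 169, 166, 172, 174, 171, 172, 173, 172, 176, 168, 172, 176, 175, 173, 171, 170, 175, 177, 170, 177, 171, 170, 178, 172, 172, 174, 171, 173, 174, 179, 196, 217, 226, 222, 227, 228]
```

```bash
python3 -m inch '[[[-2,0,0.2,0,0,0,0],[-3.5,0,0.3,0,0,0,0],[-3.5,0,0.3,0,0,0,0],[-3.5,0,0.3,0,0,0,0]]]'>/dev/null; python3 s.py
python3 -m inch '[[[0.4,0,5,0,0,0,0],[0.8,0,10,0,0,0,0],[1.3,0,15,0,0,0,0],[1.3,0,15,0,0,0,0]]]'>/dev/null; python3 s.py
```

```text
t 27.65 bayx 2.8 bayy -0.3 z 71.5 F_along -6.04 [-5.6  2.3  0.3] w 19.9 g 30
t 28.05 bayx 2.7 bayy -0.2 z 55.9 F_along -6.33 [-6.1  1.7 -0.8] w 20.0 g 30
```

```bash
python3 -m inch '[[[0.4,0,5,0,0,0,0],[0.8,0,10,0,0,0,0],[1.3,0,15,0,0,0,0],[1.4,0,16,0,0,0,0],[1.4,0,16,0,0,0,0]]]'>/dev/null; python3 s.py
python3 -m inch '[[[0.1,0,1,0,0,0,0],[0.2,0,2,0,0,0,0],[0.2,0,2,0,0,0,0]]]'>/dev/null; python3 s.py
```

```text
t 28.55 bayx 3.1 bayy -0.2 z 40.1 F_along -7.21 [-6.9  2.3  0.5] w 19.6 g 30
t 28.85 bayx 3.4 bayy -0.3 z 38.5 F_along -6.80 [-6.1  3.1  1.5] w 19.6 g 30
```

```bash
python3 -m inch '[[[0.1,0,1,0,0,0,0],[0.1,0,1,0,0,0,0],[0.1,0,1,0,0,0,0]]]'>/dev/null; python3 s.py
python3 -m inch '[[[0,0,0,0,0,0,45],[0,0,0,0,0,0,45],[0,0,0,0,0,0,45],[0,0,0,0,0,0,45],[-3,0,-30,0,0,0,45],[-8,0,-80,0,0,0,45],[-13,0,-130,0,0,0,45],[-18,0,-180,0,0.05,0,60],[-50,0,-200,0,0.1,0,60],[-95,0,-200,0,0.1,0,60],[-95,0,-200,0,0.1,0,60],[-95,0,-200,0,0.1,0,60],[-95,0,-200,0,0.1,0,60]]]'>/dev/null; python3 s.py
python3 - <<'E'
from workcell import status, optics
import cv2, pickle
o=status.get_obs(); d=optics.get_image("wrist"); pickle.dump((d,o),open("w9.pkl","wb"))
f=d["frame"]; cv2.imwrite("pics/w9.png",cv2.resize(f[40:300,90:430,::-1],None,fx=2.3,fy=2.3,interpolation=cv2.INTER_CUBIC))
E
```

```text
t 29.15 bayx 3.4 bayy -0.3 z 37.6 F_along -5.86 [-5.3  2.5  2. ] w 19.8 g 30
t 30.45 bayx 77.6 bayy -0.2 z 245.2 F_along -0.67 [-0.8 -0.2 -0.7] w 52.7 g 0
```

View pics/w9.png

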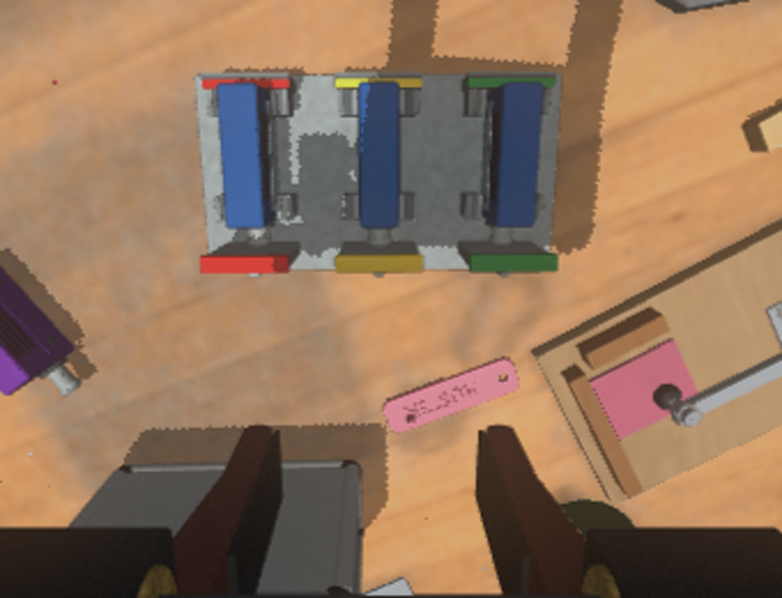

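All three stand in their bays between lip and plate: red (245,155), yellow (380,155), green (520,155). I'll compare their top edges numerically before handing in.

Run:
```python
from h import *; import pickle
d,o=pickle.load(open("w9.pkl","rb")); f=d["frame"].astype(int)
Rt=Ro.from_rotvec(o["orientation"]).as_matrix()
for n,x in(("red",246),("yel",380),("grn",519)):
    c=round(x/2.3+90); p=f[:,c-2:c+3,2].mean(1)-f[:,c-2:c+3,0].mean(1)
    m=p>(p[90:130].mean()/2); r=[i for i in range(60,160) if m[i]]; 
    s=[next(i for i in range(100,60,-1) if not m[i])+.5, next(i for i in range(110,160) if not m[i])-.5]
    b=f[105,c-20:c+20]; k=(b[:,2]-b[:,0]); w=np.nonzero(k>p[105]/2)[0]
    t=(ray(d,[(c,s[0]),(c,s[1])],65,o)-o["ee_pos"])@Rt
    print(n,s,t[:,0].round(1),(t[0,0]-t[1,0]).round(1),"cols",w.min()+c-20,w.max()+c-20)
```

```text
red [75.5, 138.5] [112.6  43.2] 69.5 cols 186 202
yel [75.5, 138.5] [112.6  43.1] 69.5 cols 246 262
grn [75.5, 137.5] [112.6  44.3] 68.3 cols 308 323
```

```bash
python3 -c "
from workcell import ctrl; print(ctrl.close_job())"
```

```text
the job is handed in; nothing more can be done
None
```

I put all three cassettes in their bays and handed the job in at about 30.5 s: c (soft) in green, b (medium) in yellow, a (stiff) in red. The last picture shows each one level and against its lip; no verdict came back.

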